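# Gauge two bored blocks and reject the tight one

## Task

Try the plug gauge in the bores of the two aluminium blocks, feeling for the bore and pressing gently, so that the sprung pad under a block is never pushed right down: the gauge goes through only one of them. Leave the gauge standing fully home in the block it passes, with that block still in its pocket, and then set the other block down flat in the tray. Leave the roll of tape, the phone battery and the wick spool alone.

Things in the scene. Friction and masses are not known exactly. Their poses are not given: they have to be found in the camera images.
- gauge_handle (a point): Centre of the plug gauge's handle, an upright dark steel bar 18 x 18 mm, 42 mm tall; x and y are the normals of its flats, z up. Below it a flange 24 mm across, 4 mm thick, its underside 25 mm below this point; then the plug (see gauge_tip). The gauge starts hanging upright in its stand. 0.14 kg. Fully home: the flange lies on the block's top.
- gauge_tip (a point): Centre of the lower end of the gauge's round steel plug, 53 mm below the handle's centre. The plug is 16 mm across and 28 mm long up to the flange; its nose tapers over the last 3 mm to 13 mm across.
- block_a_mid (a point): Centre of one of two like aluminium blocks, 40 x 40 x 34 mm, upright and loose in either pocket; x and y are the normals of its upright faces. Bore upright, 17 mm across at the mouth, its axis 4 mm from the block's centre, to a side not told. One block's bore is 17 mm all through; the other's narrows to 11 mm at 12 mm below the top, and the gauge stops there. Which is which is not told.
- block_b_mid (a point): Centre of the other aluminium block; the words for block_a_mid apply. Either weighs 0.13 to 0.21 kg.
- gauge_plate: Fixed dark steel plate 90 x 186 x 24 mm; origin at the centre of its underside, long side along its y. Two round pockets 60 mm across, at y = +48 and -48 mm, each with a sprung floor pad whose top is 6 mm below the plate's top, and a block standing on it with about 2 mm of play sideways; the block's top is 28 mm above the plate's.
- pocket_left (a point): Centre of the pocket at the plate's +y end, 18 mm above the bench, where its sprung pad's top stands at rest (the point itself does not move).
- pocket_right (a point): Centre of the pocket at the plate's -y end, 18 mm above the bench, where its sprung pad's top stands at rest (the point itself does not move).
- gauge_stand: Fixed black stand 56 x 56 x 36 mm on a 66 mm square foot; origin at the centre of its underside. The gauge hangs by its flange in the 20 mm hole in its top.
- tray_floor (a point): Centre of the inner floor (3 mm above the bench) of the fixed, empty aluminium tray, 90 x 90 mm outside, walls 3 mm thick and 22 mm high over the bench.
- roll_mid (a point): Centre of a loose roll of tape, 68 mm across, 12 mm high, lying flat; to be left alone.
- cell_mid (a point): Centre of a loose flat phone battery, 41 x 72 x 5 mm; to be left alone.
- wick_mid (a point): Centre of a loose wick spool, 39 x 56 x 11 mm, lying flat; to be left alone.
- pad_left (a joint): How far the pad under the +y pocket is pressed down, in m: 0 at rest, 0.010 at its stop. It begins to sink when block and push together exceed about 2.9 N (a block alone does not sink it), then sinks 1 mm for each further 1.5 N.
- pad_right (a joint): The same for the pad under the -y pocket.
Not all that is in view belongs to the job. There is more than one size of the part that bears gauge_handle; the job needs the smallest.

How it is judged:
On the way, in this order (a step that is already met when the one before it is completed fails the run):
1. the gauge stands fully home in the block that it passes, that block in its pocket (((z of gauge_handle in the frame of block_a_mid below 0.0445 m and horizontal distance between gauge_handle and block_a_mid below 0.0065 m and angle between the z axis of gauge_handle and the z axis of block_a_mid, either way round below 0.08 rad and angle between block_a_mid's own z axis and vertical below 0.08 rad and height (world z) of block_a_mid below 0.039 m and (horizontal distance between block_a_mid and pocket_left below 0.008 m or horizontal distance between block_a_mid and pocket_right below 0.008 m)) or (z of gauge_handle in the frame of block_b_mid below 0.0445 m and horizontal distance between gauge_handle and block_b_mid below 0.0065 m and angle between the z axis of gauge_handle and the z axis of block_b_mid, either way round below 0.08 rad and angle between block_b_mid's own z axis and vertical below 0.08 rad and height (world z) of block_b_mid below 0.039 m and (horizontal distance between block_b_mid and pocket_left below 0.008 m or horizontal distance between block_b_mid and pocket_right below 0.008 m)))), for 0.2 s.
2. the other block is in the tray (((horizontal distance between block_a_mid and tray_floor below 0.028 m and height (world z) of block_a_mid between 0.017 and 0.023 m and angle between block_a_mid's own z axis and vertical below 0.1 rad) or (horizontal distance between block_b_mid and tray_floor below 0.028 m and height (world z) of block_b_mid between 0.017 and 0.023 m and angle between block_b_mid's own z axis and vertical below 0.1 rad))), for 0.2 s.
At the end, for the whole second after the job is handed in: The gauge stands upright in the block it passes, its flange within 2.5 mm of the block's top, that block flat in one of the two pockets; the other block stands flat on the tray's floor (((z of gauge_handle in the frame of block_a_mid below 0.0445 m and horizontal distance between gauge_handle and block_a_mid below 0.0065 m and angle between the z axis of gauge_handle and the z axis of block_a_mid, either way round below 0.08 rad and angle between block_a_mid's own z axis and vertical below 0.08 rad and height (world z) of block_a_mid below 0.039 m and (horizontal distance between block_a_mid and pocket_left below 0.008 m or horizontal distance between block_a_mid and pocket_right below 0.008 m) and horizontal distance between block_b_mid and tray_floor below 0.028 m and height (world z) of block_b_mid between 0.017 and 0.023 m and angle between block_b_mid's own z axis and vertical below 0.1 rad) or (z of gauge_handle in the frame of block_b_mid below 0.0445 m and horizontal distance between gauge_handle and block_b_mid below 0.0065 m and angle between the z axis of gauge_handle and the z axis of block_b_mid, either way round below 0.08 rad and angle between block_b_mid's own z axis and vertical below 0.08 rad and height (world z) of block_b_mid below 0.039 m and (horizontal distance between block_b_mid and pocket_left below 0.008 m or horizontal distance between block_b_mid and pocket_right below 0.008 m) and horizontal distance between block_a_mid and tray_floor below 0.028 m and height (world z) of block_a_mid between 0.017 and 0.023 m and angle between block_a_mid's own z axis and vertical below 0.1 rad))); the robot touches nothing.
It fails at once if the gauge is forced: a sprung pad is pressed down by more than 9 mm of its 10 mm (about 16 N) (value of joint any of pad_left, pad_right above 0.009 m).
It fails at once if the tape, the phone battery or the wick spool is moved by more than 20 mm (distance of any of roll_mid, cell_mid, wick_mid from where it was at the start of the episode above 0.02 m).
It also fails if it takes over 58 s, if anything falls off the work surface, if the arm or the gripper's body presses on something with over 40 N, if the wrist force passes 120 N, or if a joint passes its speed limit or range.

## Robot

A 6-joint arm with a two-finger parallel gripper is mounted at the origin on a cart in front of the work surface, level with it; the furniture and walls round the work are solid. World frame = base frame: x ahead of the robot, y to its left, z up, the work surface at z = 0. Lengths are in m, angles in rad, forces in N, time in s.
With the tool pointing down it reaches from about 0.4 to 0.825 m from the base axis. Payload 7 kg.
Tool frame: the origin (TCP) lies between the finger pads; the fingertips stand 22 mm ahead of it and the grasp point (between the pads) lies 3 mm ahead of it (arm.tip_reach is the distance from the TCP to the fingertips, in m); z points along the fingers, y is the line along which they close (so a half turn about z gives the same grasp; the last joint's range is limited). The gripper opens to 88 mm and grips with 3 to 60 N. Pads are 19 mm wide; open, the fingers measure 130 mm over their backs; the gripper's body (78 mm by 193 mm) begins 47 mm behind the grasp point.
Start: joints at [1.407, 0.359, 0.012, 0, -1.224, -0.288], TCP at [0.295, 0.607, 0.249] pointing down, gripper open.
Joint ranges: [-3.07, 3.07], [-1.43, 2.12], [-1.02, 1.25], [-3.03, 1.67], [-3.05, -0], [-3.03, 3.03]. Speed limits (rad/s): [2.39, 2.39, 3.01, 3.14, 3.14, 3.14].

## Interface

Orientations are given as [roll, pitch, yaw] about the fixed x, y, z axes, in that order (R = Rz(yaw) Ry(pitch) Rx(roll)).
In Python, from station import arm, viewer gives the robot as it stands. The module is installed in compiled form; this text tells all that it offers.
- The arm moves only by the tool apply_moves, never from a script. Its argument "commands" is a list that holds one entry, the list of rows, each a list of 5 numbers: the closure, from -1 (fully open) to 1 (shut), then the shift along the world's x, y, z as a fraction of full scale, then the turn about the world's z as a fraction of full scale. In form: [[[fingers, tx, ty, tz, yaw], ...]]. A call has 1 to 12 rows; each row shifts and turns the commanded pose from where the row before left it; what a row does not reach is not made up. Full scale, the value 1, is 20 cm for a shift and pi rad for a turn. A row lasts 1/10 s, in which the tool goes at most 50 mm and 8.59 degrees, less where a joint would pass 70% of its speed; a pose out of reach is approached as far as the arm can. A call with a number of a shift or a turn outside -1 to 1 is refused whole. A call with a gripper value outside its range is refused whole. The fingers move at their own pace and stop on an object; "force" is the grip in N (left out, the last holds). Time passes only in rows, so rows that do not move let the fingers close. It gives the time, the measured TCP pose, the force, the opening and the grip force at its end, in the units of the state.
- arm.get_state(): the state, without advancing time (a new reading comes with each control period).
- viewer.grab_frame(name): name is "scene" or "top"; returns a dict with "image" (384x512x3 uint8, blue, green, red), "mtx" (3x3 intrinsics, pixels), "k1" (the pictures are not rectified: a ray, as slopes to the right and down, at radius r is drawn at 1 + k1 r^2 times it, then the intrinsics apply), "rvec" (rotation vector, rad) and "tvec" (3), from world to camera coordinates, as OpenCV has them. Camera axes: x right, y down, z forward; pixel columns grow to the right and rows downward; lengths in m; the calibration is good to about 2 mm. A picture is of the moment at which its call begins. There is no depth.
- arm.job_done(): hands the job in; it is judged then, once.
The state is a dict: "t": time; "q": joint angles; "qd": joint speeds; "joint_efforts": joint torques, N m; "eef_pos": TCP position; "ee_rot": TCP orientation; "force": force on the tool from outside, world axes, zero at the start; "moment": the same for the moment, N m; "width": finger opening in m; "gripper_force": force on a finger pad.
Only numpy, scipy, OpenCV 4.12 (cv2) and the standard library are available. Lean on these libraries where they do the work, as an engineer would, in place of code of your own. Each camera call takes 0.05 s, during which the arm holds its last target. There are 200 camera calls.

## Working session

There is one attempt and no reset: what is moved stays moved. The work goes in short steps, Python scripts to look and compute and a tool call to move; the robot and the scene stay as the last step left them, time stands still between calls to the robot, and variables do not carry over. Pictures are saved under pics/ and viewed, at most 10 in all, crops included, and the job is handed in when it is done.

Besides the shell and the picture viewer there is one more tool, called after "Call:" as name(argument=value, ...) on one line, values as JSON. apply_moves: Moves the arm, as the interface text tells. Shift numbers are shares of 20 cm and turn numbers shares of pi rad, none past 1 either way. Its arguments: {"type":"object","properties":{"commands":{"type":"array","items":{"type":"array","items":{"type":"array","items":{"type":"number"}}}},"force":{"type":"number"}},"required":["commands"]}

```bash
mkdir -p pics
cat > h.py <<'E'
import numpy as np, cv2
from station import arm, viewer
def grab(n,save=None):
    f=viewer.grab_frame(n)
    if save: cv2.imwrite('pics/'+save,f['image'])
    return f
def ray(f,u,v):
    K=np.array(f['mtx']);k=float(np.ravel(f['k1'])[0])
    d=np.array([(u-K[0,2])/K[0,0],(v-K[1,2])/K[1,1]]);s=d.copy()
    for _ in range(30): s=d/(1+k*(s@s))
    R=cv2.Rodrigues(np.array(f['rvec'],float).reshape(3))[0];t=np.array(f['tvec'],float).reshape(3)
    return -R.T@t, R.T@np.array([s[0],s[1],1.])
def onz(f,u,v,z):
    c,d=ray(f,u,v); return c+d*(z-c[2])/d[2]
def proj(f,p):
    R=cv2.Rodrigues(np.array(f['rvec'],float).reshape(3))[0];t=np.array(f['tvec'],float).reshape(3)
    c=R@np.array(p,float)+t;s=c[:2]/c[2];s=s*(1+float(np.ravel(f['k1'])[0])*(s@s));K=np.array(f['mtx'])
    return s*[K[0,0],K[1,1]]+[K[0,2],K[1,2]]
E
python3 - <<'E'
from h import *
a=grab('scene');b=grab('top')
for n,f in(('scene',a),('top',b)):
    cv2.imwrite(f'pics/{n}1.png',cv2.resize(f['image'],(800,600),interpolation=cv2.INTER_CUBIC))
    cv2.imwrite(f'pics/{n}1_raw.png',f['image'])
    print(n,f['mtx'],f['k1'],f['rvec'],f['tvec'],ray(f,256,192))
print(arm.get_state())
E
```

```text
scene [[441.91713182   0.         253.10949813]
 [  0.         441.91713182 185.16141916]
 [  0.           0.           1.        ]] -0.022338113721379366 [ 2.24037783 -1.07087391  0.40149645] [-0.2865469   0.3462888   0.71644269] (array([ 0.02148817, -0.34236378,  0.77307211]), array([ 0.50177297,  0.38640674, -0.7740775 ]))
top [[413.64863703   0.         258.66298143]
 [  0.         413.64863703 190.9489306 ]
 [  0.           0.           1.        ]] -0.14475055198040615 [ 2.13444064 -2.13428624  0.13495023] [0.02939715 0.48420208 1.01224234] (array([0.32951698, 0.00658712, 1.0729984 ]), array([ 0.14500625,  0.0282289 , -0.98905218]))
{'t': 0.1, 'q': array([ 1.40710491e+00,  3.59317933e-01,  1.11966390e-02, -3.09143841e-04,
       -1.22408684e+00, -2.88091199e-01]), 'qd': array([ 0.00048271, -0.00117908,  0.00215439,  0.00300567,  0.00070781,
       -0.00135459]), 'joint_efforts': array([-9.89323671e-04, -5.84162378e+01,  2.93752509e+01,  7.01550186e+00,
        1.01575954e-02, -6.23212850e-05]), 'eef_pos': array([0.29453938, 0.60692687, 0.2477346 ]), 'ee_rot': array([ 3.14015645e+00, -1.22506717e-04, -4.51887783e-01]), 'force': array([ 0.22725134, -0.35757559, -0.34455885]), 'moment': array([ 0.03901668, -0.00148823,  0.03568175]), 'gripper_force': 0.0, 'width': 0.0875496421790306}
```

View pics/scene1.png

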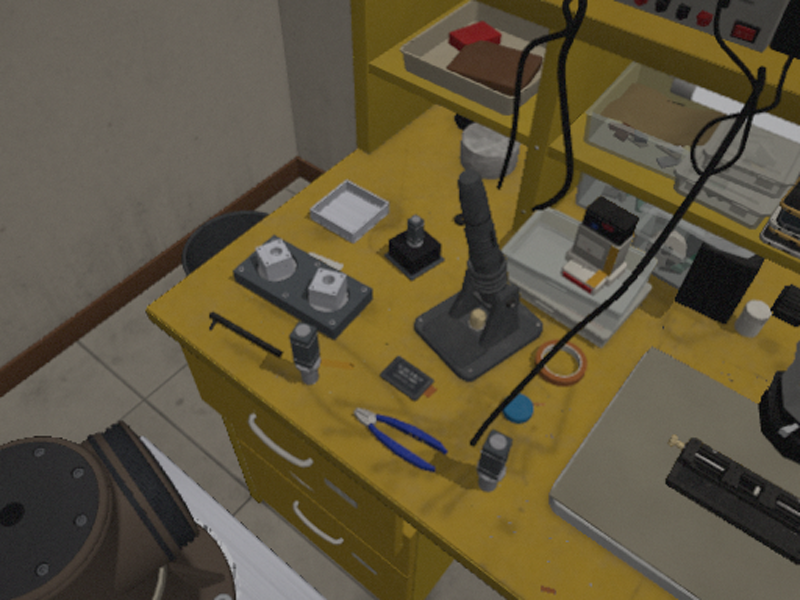

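View pics/top1.png

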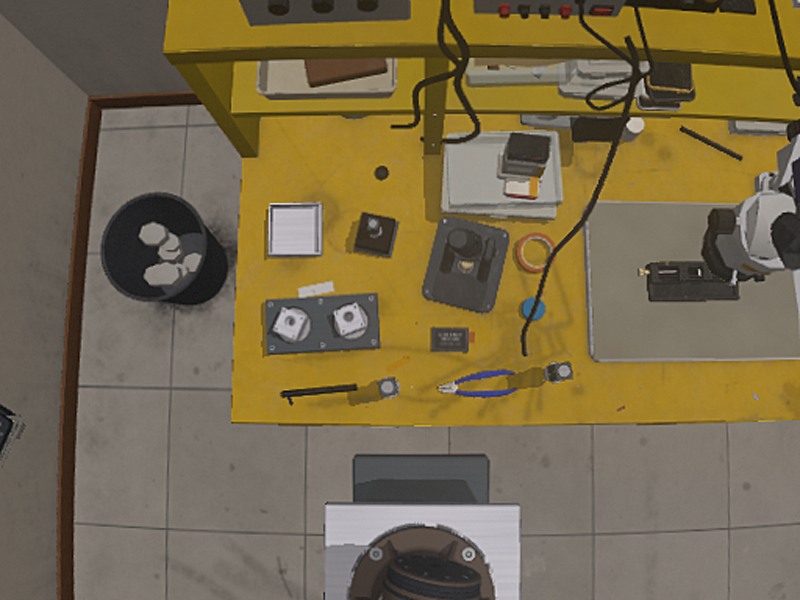

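Run:
```python
import cv2,numpy as np
a=cv2.imread('pics/top1_raw.png')[125:240,160:265]
b=cv2.imread('pics/scene1_raw.png')[105:220,140:290]
a=cv2.resize(a,None,fx=5,fy=5,interpolation=cv2.INTER_CUBIC);b=cv2.resize(b,None,fx=5,fy=5,interpolation=cv2.INTER_CUBIC)
cv2.imwrite('pics/ca.png',a);cv2.imwrite('pics/cb.png',b)
print(a.shape,b.shape)
```

```text
(575, 525, 3) (575, 750, 3)
```

View pics/ca.png

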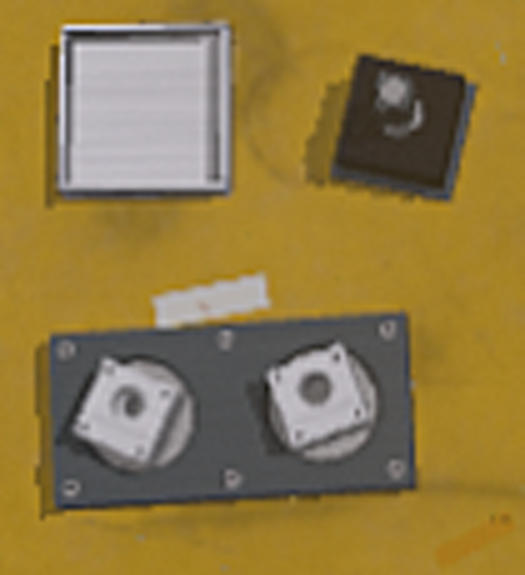

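View pics/cb.png

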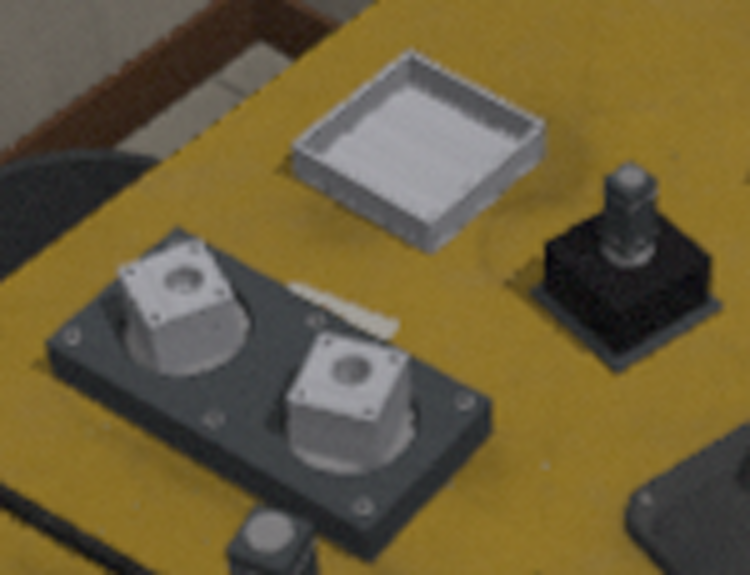

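Run:
```python
from h import *
a=grab('top');b=grab('scene')
A=lambda x,y,z:onz(a,(x+.5)/5-.5+160,(y+.5)/5-.5+125,z)[:2]
B=lambda x,y,z:onz(b,(x+.5)/5-.5+140,(y+.5)/5-.5+105,z)[:2]
np.set_printoptions(precision=4,suppress=True)
def quad(n,f,P,z):
    q=np.array([f(*p,z) for p in P]);e=np.roll(q,-1,0)-q
    print(n,'c',q.mean(0),'sides',np.linalg.norm(e,axis=1),'yaw mod90',np.degrees(np.arctan2(e[:,1],e[:,0]))%90, np.degrees(np.arctan2(e[0,1],e[0,0])))
quad('L A',A,[(107,357),(185,390),(155,460),(78,420)],.052)
quad('R A',A,[(338,343),(375,408),(298,447),(267,380)],.052)
quad('L B',B,[(118,268),(200,240),(240,303),(150,328)],.052)
quad('R B',B,[(320,332),(410,355),(372,418),(287,398)],.052)
quad('plate A',A,[(52,338),(407,314),(413,488),(55,508)],.024)
quad('plate B',B,[(48,345),(178,230),(492,405),(372,545)],.024)
quad('tray A',A,[(60,25),(231,25),(231,192),(60,192)],.022)
quad('tray B',B,[(293,152),(410,53),(546,128),(430,232)],.022)
quad('stand A',A,[(360,55),(470,80),(444,192),(333,172)],.036)
for n,f,p in(('boreL',A,(131,402)),('boreR',A,(316,387)),('boreL',B,(184,279)),('boreR',B,(350,370))): print(n,f(*p,.052))
print('htop',A(394,90,.082),B(630,176,.082))
# flange/handle columns vs yaw
c=(A(394,90,.082)+B(630,176,.082))/2
for yaw in range(0,90,10):
    r=[]
    for k in range(4):
        t=np.radians(yaw+45+90*k);p=proj(b,[c[0]+.0127*np.cos(t),c[1]+.0127*np.sin(t),.07]);r.append((p[0]+.5-140)*5-.5)
    print(yaw,np.sort(r))
```

```text
L A c [0.4442 0.2115] sides [0.0434 0.038  0.0443 0.0348] yaw mod90 [67.3702 67.8087 63.204  66.4898] -112.62984691766222
R A c [0.4504 0.1167] sides [0.0378 0.0429 0.0372 0.04  ] yaw mod90 [30.0018 27.0522 25.5732 27.7709] -149.99819335315956
L B c [0.4437 0.2129] sides [0.0393 0.0446 0.041  0.0408] yaw mod90 [65.7311 68.1816 60.4965 66.1995] -24.268882858214265
R B c [0.4519 0.1175] sides [0.0422 0.0386 0.0385 0.0397] yaw mod90 [20.5441 16.6833 22.3349 22.1119] -69.45590766412316
plate A c [0.4448 0.1654] sides [0.1849 0.0896 0.1843 0.0882] yaw mod90 [3.7879 2.3883 3.3619 2.7856] -86.21205479686402
plate B c [0.4459 0.1624] sides [0.0891 0.1857 0.0914 0.1895] yaw mod90 [4.1562 3.3414 6.4993 2.6888] 4.156159492577365
tray A c [0.6061 0.2148] sides [0.0921 0.0907 0.0907 0.0913] yaw mod90 [89.274   1.4124 89.6269  2.2822] -90.72599204292419
tray B c [0.6065 0.213 ] sides [0.0917 0.0896 0.0911 0.0884] yaw mod90 [2.5859 0.2652 1.8206 0.6214] 2.5858696736640066
stand A c [0.5925 0.078 ] sides [0.0589 0.0607 0.0583 0.0637] yaw mod90 [76.4776 77.5259 79.353  78.116 ] -103.52239260755134
boreL [0.4465 0.2116]
boreR [0.4541 0.1185]
boreL [0.448  0.2128]
boreR [0.4549 0.1187]
htop [0.5984 0.0788] [0.6013 0.08  ]
0 [600.422  624.7832 631.9032 656.1509]
10 [601.4266 620.0351 636.7247 655.0729]
20 [603.2541 615.5327 641.2847 653.1878]
30 [605.8515 611.4104 645.442  650.5555]
40 [607.7917 609.1415 647.2573 649.0688]
50 [604.7863 613.0245 643.394  652.0544]
60 [602.4863 617.3818 639.0819 654.3092]
70 [600.9636 622.0789 634.45   655.7668]
80 [600.2673 626.9701 629.6362 656.3858]
```

Run:
```python
from h import *
np.set_printoptions(precision=4,suppress=True)
f=[grab('scene')['image'] for _ in range(6)];s=np.mean(f,0)
a=grab('top');f=[grab('top')['image'] for _ in range(6)];t=np.mean(f,0)
def cr(i,x,y,w,h,k): 
    c=i[y:y+h,x:x+w]; c=np.clip(c*1.8,0,255).astype(np.uint8); return cv2.resize(c,None,fx=k,fy=k,interpolation=cv2.INTER_CUBIC)
x=cr(s,255,135,20,30,18);y=cr(t,228,133,26,30,15)
h=540;y=cv2.copyMakeBorder(y,0,h-y.shape[0],0,0,cv2.BORDER_CONSTANT)
cv2.imwrite('pics/hd.png',np.hstack([x,y]));print(x.shape,y.shape)
# obstacle: soldering-iron holder base and stack in 800-scale top
for n,p,z in(('base l',(422,295),.01),('base tl',(436,220),.01),('base r',(508,225),.01),('top of tall',(465,240),.0)):
    print(n,onz(a,p[0]*.64,p[1]*.64,z))
b=grab('scene')
# tall thing top: scene (470,178) ; triangulate with top ~ (465,240)
c1,d1=ray(b,470*.64,178*.64);c2,d2=ray(a,465*.64,240*.64)
M=np.c_[d1,-d2];k=np.linalg.lstsq(M,c2-c1,rcond=None)[0];print(c1+d1*k[0],c2+d2*k[1])
```

```text
(540, 360, 3) (540, 390, 3)
base l [0.4937 0.0003 0.01  ]
base tl [ 0.6224 -0.0238  0.01  ]
base r [ 0.6136 -0.1459  0.01  ]
top of tall [ 0.5899 -0.0732  0.    ]
[ 0.5197 -0.0505  0.2829] [ 0.5211 -0.0521  0.2834]
```

View pics/hd.png

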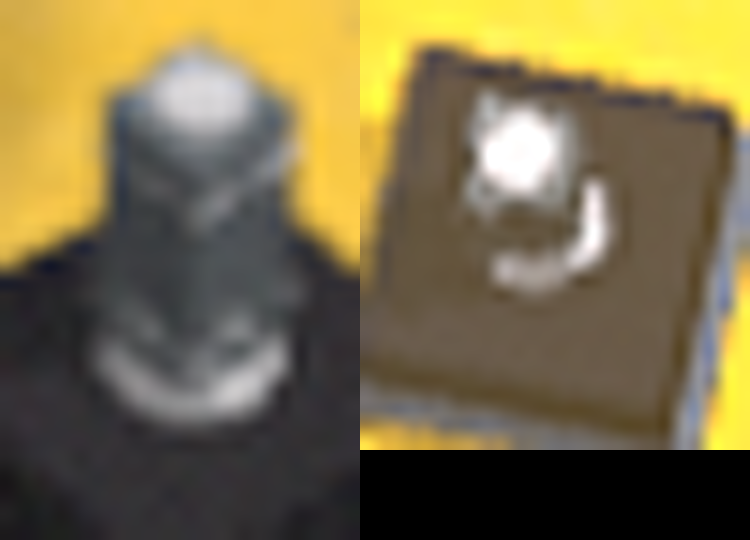

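Run:
```python
from h import *
np.set_printoptions(precision=3,suppress=True)
a=grab('top');b=grab('scene')
for n,s,t in(('cable1',(500,187),(395,127)),('cable2',(537,207),(425,142)),('shelf@post',(528,128),(424,113)),('shelf left',(371,68),(233,113)),('panel foot',(358,150),(245,156)),('postfoot',(527,202),(432,153))):
    c1,d1=ray(b,s[0]*.64,s[1]*.64);c2,d2=ray(a,t[0]*.64,t[1]*.64)
    k=np.linalg.lstsq(np.c_[d1,-d2],c2-c1,rcond=None)[0];print(n,c1+d1*k[0],c2+d2*k[1])
```

```text
cable1 [0.779 0.045 0.04 ] [0.779 0.045 0.04 ]
cable2 [ 0.767 -0.029  0.049] [ 0.75  -0.005  0.042]
shelf@post [ 0.732 -0.007  0.206] [ 0.729 -0.002  0.204]
shelf left [0.751 0.286 0.171] [0.749 0.287 0.171]
panel foot [ 0.745  0.315 -0.001] [ 0.746  0.314 -0.001]
postfoot [ 0.724 -0.031  0.091] [ 0.713 -0.016  0.086]
```

Call:
apply_moves(commands=[[[-1, 0.109, -0.1885, 0, -0.0352], [-1, 0.109, -0.1885, 0, -0.0352], [-1, 0.109, -0.1885, 0, -0.0352], [-1, 0.109, -0.1885, 0, -0.0352], [-1, 0.109, -0.1885, 0, -0.0352], [-1, 0.109, -0.1885, 0, -0.0352], [-1, 0.109, -0.1885, 0, -0.0352], [-1, 0.109, -0.1885, 0, -0.0352], [-1, 0.109, -0.1885, 0, -0.0352], [-1, 0.109, -0.1885, 0, -0.0352], [-1, 0.109, -0.1885, 0, -0.0352], [-1, 0.109, -0.1885, 0, -0.0352]]], force=15)

```text
t: 2.2
eef_pos: [0.557, 0.1532, 0.2489]
ee_rot: [-3.141, 0.0, -1.783]
force: [0.8, 0.4, -0.7]
width: 0.0876
gripper_force: 0.0
```

Call:
apply_moves(commands=[[[-1, 0.0538, -0.0923, -0.15, 0], [-1, 0.0538, -0.0923, -0.15, 0], [-1, 0.0538, -0.0923, -0.15, 0], [-1, 0.0538, -0.0923, -0.15, 0], [-1, 0, 0, 0, 0], [-1, 0, 0, 0, 0]]])

```text
t: 2.8
eef_pos: [0.5993, 0.0804, 0.128]
ee_rot: [3.141, -0.001, -1.78]
force: [-0.4, 0.2, 0.1]
width: 0.0878
gripper_force: 0.0
```

Run:
```python
from h import *
a=grab('top');b=grab('scene');s=arm.get_state();print(s['eef_pos'],s['ee_rot'])
x=cv2.resize(b['image'][100:200,200:340],None,fx=4,fy=4,interpolation=cv2.INTER_CUBIC)
cv2.imwrite('pics/app.png',x)
p=s['eef_pos']
for z in(.082,.052,.04): q=proj(b,[p[0],p[1],z]);print(z,(q-[200,100])*4)
```

```text
[0.59999253 0.08159425 0.12975656] [-3.13995598e+00  8.44932506e-04 -1.77833891e+00]
0.082 [258.68870862 159.254732  ]
0.052 [257.23559596 197.08971589]
0.04 [256.67228062 211.75122279]
```

View pics/app.png

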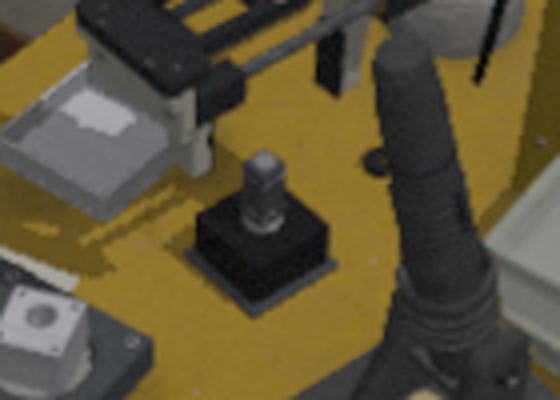

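Call:
apply_moves(commands=[[[-1, 0.005, -0.005, -0.1, 0], [-1, 0, 0, -0.1, 0], [-1, 0, 0, -0.1, 0], [-1, 0, 0, 0, 0], [0.5, 0, 0, 0, 0], [1, 0, 0, 0, 0], [1, 0, 0, 0, 0], [1, 0, 0, 0, 0], [1, 0, 0, 0, 0]]], force=20)

```text
t: 3.8
eef_pos: [0.6006, 0.0801, 0.0691]
ee_rot: [-3.141, 0.001, -1.779]
force: [0.1, 0.1, -0.1]
width: 0.0528
gripper_force: 0.0
```

Call:
apply_moves(commands=[[[1, 0, 0, 0, 0], [1, 0, 0, 0, 0], [1, 0, 0, 0, 0], [1, 0, 0, 0, 0], [1, 0, 0, 0, 0], [1, 0, 0, 0, 0]]])

```text
t: 4.4
eef_pos: [0.5998, 0.0801, 0.0684]
ee_rot: [3.141, -0.0, -1.779]
force: [-3.5, 1.4, 1.7]
width: 0.018
gripper_force: 20.0
```

Call:
apply_moves(commands=[[[1, 0, 0, 0.17, 0], [1, 0, 0, 0.17, 0], [1, -0.1455, 0.039, 0, 0], [1, -0.1455, 0.039, 0, 0], [1, -0.1455, 0.039, 0, 0], [1, -0.1455, 0.039, 0, 0], [1, -0.1455, 0.039, 0, 0], [1, 0, 0, 0, 0], [1, 0, 0, 0, 0], [1, 0, 0, 0, 0]]])

```text
t: 5.4
eef_pos: [0.4556, 0.1192, 0.1368]
ee_rot: [-3.141, 0.001, -1.779]
force: [0.5, -0.5, -1.9]
width: 0.0175
gripper_force: 20.0
```

Run:
```python
from h import *
b=grab('scene');s=arm.get_state();print(s['eef_pos'],s['ee_rot'],s['force'],s['width'])
x=cv2.resize(b['image'][130:210,170:260],None,fx=7,fy=7,interpolation=cv2.INTER_CUBIC)
cv2.imwrite('pics/hov.png',np.clip(x*1.3,0,255).astype(np.uint8))
p=s['eef_pos']
for z in(p[2]-.0604,p[2]-.0324,.052): q=proj(b,[p[0],p[1],z]);print(z,(q+.5-[170,130])*7-.5)
q=proj(b,[.4545,.1186,.052]);print((q+.5-[170,130])*7-.5)
```

```text
[0.45562613 0.11910573 0.13661497] [-3.14117494e+00  2.07683012e-04 -1.77911995e+00] [-0.47068299  0.69691148 -2.337345  ] 0.01797984359518318
0.0762149714267403 [275.31110831 288.66982395]
0.10421497142674031 [268.83523757 225.3055469 ]
0.052 [280.68247239 341.18479787]
[279.43124913 344.09977217]
```

View pics/hov.png

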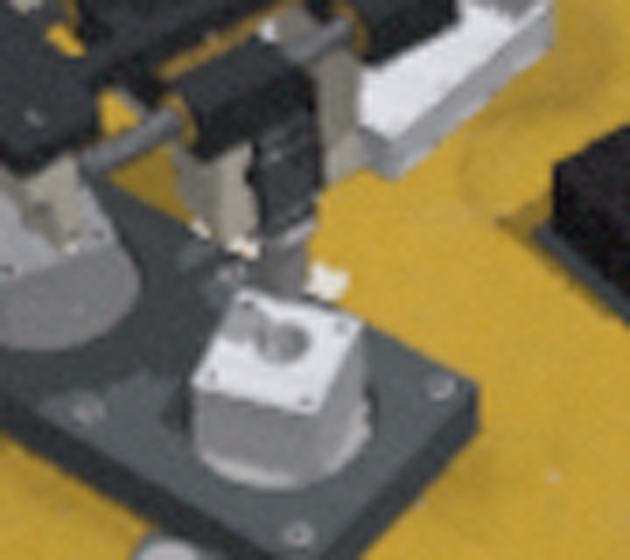

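Run:
```python
from h import *
fs=[grab('scene') for _ in range(5)];g=np.mean([cv2.cvtColor(f['image'],cv2.COLOR_BGR2GRAY) for f in fs],0)
np.set_printoptions(linewidth=250)
print('plug rows 163-172, cols 203-218');print(g[163:174,203:219].astype(int))
print('bore rows 173-185, cols 200-222');print(g[172:187,200:223].astype(int))
```

```text
plug rows 163-172, cols 203-218
[[111 105  85  73  59  46  54  76  94 109 118 108 113 120 121 122]
 [131 127 109  93  82  68  78 104 116 109  99 108 122 122 121 120]
 [142 148 150 119  76  81  88  90  82  81  86 107 122 121 121 120]
 [ 53  84 126 122  65  69  73  72  72  78  88 107 122 121 120 120]
 [ 64  71  63  68  66  71  72  73  81  84  89 115 139 129 120 119]
 [ 81  97  71  68  66  71  74  79  85  84  89 129 165 152 138 132]
 [ 86  95  76  67  66  70  75  81  83  85  85 127 167 167 164 160]
 [ 90  80  69  69  66  70  75  80  83  84 101 141 167 167 167 164]
 [ 80 102 112  98  85  75  75  80  83  84 112 144 154 168 166 154]
 [ 94 128 141 136 132 110  87  90  90  82  73  72 109 145 144 135]
 [102 106  91 127 158 154 133 130 127 120 111 104  95  79  87 103]]
bore rows 173-185, cols 200-222
[[ 72  71  74  94 128 141 136 132 110  87  90  90  82  73  72 109 145 144 135 120 121 121 121]
 [ 65  69  79 102 106  91 127 158 154 133 130 127 120 111 104  95  79  87 103 115 121 121 121]
 [ 54  67  91 112 112 109 118 133 161 169 168 168 168 162 152 144 121 112 108 115 115 118 121]
 [ 53  72 102
[... 427 characters left out ...]
1 167 168 168 166 147 110  95  74]
 [155 168 169 170 170 167 147 123 125 120 100 100 100 128 160 167 167 166 157 127 104  96  75]
 [164 165 165 165 167 166 161 146 133 125 120 121 133 155 169 169 169 166 147 109 105  97  78]
 [158 168 165 164 164 164 164 164 161 152 150 160 169 169 168 169 169 160 130 104 105  99  82]
 [133 170 169 169 168 166 165 164 163 163 163 163 164 165 166 168 166 147 109 104 105  98  80]
 [138 166 168 167 168 168 169 168 167 165 164 163 162 163 162 163 155 127 103 104 105  94  71]
 [137 146 153 158 162 165 165 167 167 167 168 166 165 164 163 160 141 106 102 105 104  93  59]
 [ 94  99 116 130 136 145 151 158 161 165 165 166 160 147 153 157 126 102 103 103 105  92  58]]
```

Call:
apply_moves(commands=[[[1, -0.005, 0.0065, 0, 0], [1, 0, 0, -0.05, 0], [1, 0, 0, -0.05, 0], [1, 0, 0, -0.01, 0], [1, 0, 0, -0.01, 0], [1, 0, 0, -0.005, 0], [1, 0, 0, 0, 0], [1, 0, 0, 0, 0]]])

```text
t: 6.5
eef_pos: [0.454, 0.1204, 0.1118]
ee_rot: [-3.141, 0.0, -1.779]
force: [-0.2, 0.1, -1.6]
width: 0.0178
gripper_force: 20.0
```

Call:
apply_moves(commands=[[[1, 0, 0, -0.01, 0], [1, 0, 0, -0.01, 0], [1, 0, 0, 0, 0]]])

```text
t: 6.8
eef_pos: [0.4537, 0.1202, 0.1073]
ee_rot: [3.141, -0.0, -1.779]
force: [-0.0, 0.0, -1.9]
width: 0.0183
gripper_force: 20.0
```

Call:
apply_moves(commands=[[[1, 0, 0, -0.01, 0], [1, 0, 0, -0.01, 0], [1, 0, 0, -0.01, 0], [1, 0, 0, 0, 0], [1, 0, 0, 0, 0]]])

```text
t: 7.3
eef_pos: [0.4538, 0.1203, 0.1015]
ee_rot: [3.141, -0.0, -1.779]
force: [-0.6, 0.2, -1.7]
width: 0.0177
gripper_force: 20.0
```

Call:
apply_moves(commands=[[[1, 0, 0, -0.01, 0], [1, 0, 0, -0.01, 0], [1, 0, 0, 0, 0], [1, 0, 0, 0, 0]]])

```text
t: 7.7
eef_pos: [0.4538, 0.1203, 0.0975]
ee_rot: [3.141, -0.0, -1.779]
force: [-0.5, 0.4, -2.6]
width: 0.018
gripper_force: 20.0
```

Call:
apply_moves(commands=[[[1, 0, 0, -0.015, 0], [1, 0, 0, -0.015, 0], [1, 0, 0, -0.01, 0], [1, 0, 0, -0.01, 0], [1, 0, 0, 0, 0], [1, 0, 0, 0, 0]]])

```text
t: 8.3
eef_pos: [0.4538, 0.1203, 0.0875]
ee_rot: [3.141, -0.0, -1.779]
force: [0.5, 0.1, -1.5]
width: 0.018
gripper_force: 20.0
```

Call:
apply_moves(commands=[[[1, 0, 0, -0.005, 0], [1, 0, 0, -0.005, 0], [1, 0, 0, -0.005, 0], [1, 0, 0, 0, 0], [1, 0, 0, 0, 0]]])

```text
t: 8.8
eef_pos: [0.4538, 0.1203, 0.0845]
ee_rot: [3.142, -0.0, -1.779]
force: [-0.2, 1.1, -2.0]
width: 0.0179
gripper_force: 20.0
```

Call:
apply_moves(commands=[[[1, 0, 0, -0.004, 0], [1, 0, 0, -0.004, 0], [1, 0, 0, 0, 0], [1, 0, 0, 0, 0]]])

```text
t: 9.2
eef_pos: [0.4539, 0.1203, 0.0831]
ee_rot: [-3.141, 0.0, -1.779]
force: [-0.6, 0.3, 1.3]
width: 0.0179
gripper_force: 20.0
```

Call:
apply_moves(commands=[[[-0.2, 0, 0, 0, 0], [-0.2, 0, 0, 0, 0], [-0.2, 0, 0, 0, 0], [-0.2, 0, 0, 0, 0], [-0.2, 0, 0, 0, 0], [-0.2, 0, 0, 0, 0], [-0.2, 0, 0, 0, 0], [-0.2, 0, 0, 0.2, 0], [-1, 0, 0, 0.25, 0], [-1, 0, 0, 0.15, 0]]])

```text
t: 10.2
eef_pos: [0.4547, 0.1206, 0.2063]
ee_rot: [-3.139, 0.002, -1.778]
force: [-0.1, 0.6, 0.2]
width: 0.0633
gripper_force: 0.0
```

Call:
apply_moves(commands=[[[-1, -0.026, 0.234, 0, -0.0336], [-1, -0.026, 0.234, 0, -0.0336], [-1, 0, 0, 0, 0], [-1, 0, 0, -0.2, 0], [-1, 0, 0, -0.2, 0], [-1, 0, 0, 0, 0], [-1, 0, 0, 0, 0]]])

```text
t: 10.9
eef_pos: [0.4436, 0.2136, 0.1233]
ee_rot: [3.142, -0.002, -1.989]
force: [0.3, 0.4, 0.7]
width: 0.0875
gripper_force: 0.0
```

Run:
```python
from h import *
b=grab('scene');s=arm.get_state();print(s['eef_pos'],s['ee_rot'],s['force'],s['width'])
x=cv2.resize(b['image'][110:220,140:270],None,fx=5,fy=5,interpolation=cv2.INTER_CUBIC)
cv2.imwrite('pics/blk.png',np.clip(x*1.3,0,255).astype(np.uint8))
p=s['eef_pos'];print((proj(b,[p[0],p[1],.052])-[140,110])*5)
```

```text
[0.44425436 0.21419686 0.12436589] [-3.14068555e+00  5.49299641e-04 -1.98929851e+00] [0.24558906 0.85376928 0.4332861 ] 0.08773249398394507
[173.77203349 255.24125147]
```

View pics/blk.png

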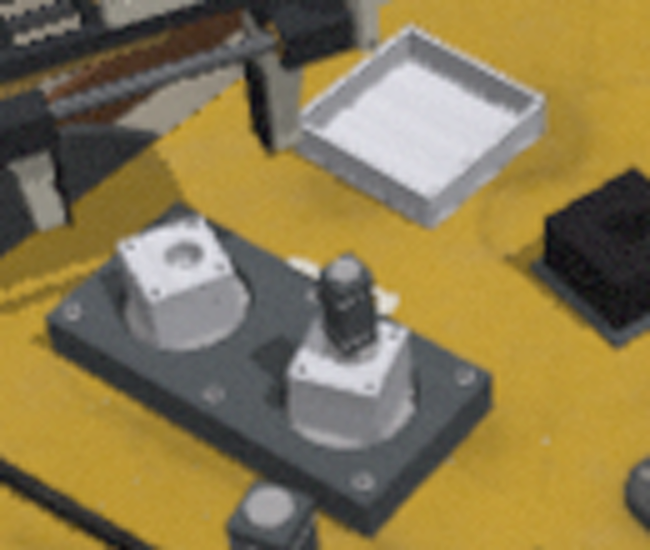

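Call:
apply_moves(commands=[[[-1, 0, 0, -0.15, 0], [-1, 0, 0, -0.15, 0], [-1, 0, 0, -0.028, 0], [1, 0, 0, 0, 0], [1, 0, 0, 0, 0], [1, 0, 0, 0, 0], [1, 0, 0, 0, 0], [1, 0, 0, 0, 0], [1, 0, 0, 0, 0], [1, 0, 0, 0, 0], [1, 0, 0, 0, 0], [1, 0, 0, 0, 0]]], force=25)

```text
t: 12.15
eef_pos: [0.4435, 0.214, 0.0574]
ee_rot: [-3.142, 0.0, -1.99]
force: [-1.6, 0.6, 1.1]
width: 0.04
gripper_force: 25.0
```

Call:
apply_moves(commands=[[[1, 0, 0, 0.1, 0], [1, 0, 0, 0.15, 0], [1, 0, 0, 0.15, 0], [1, 0.2025, 0.0015, 0, -0.0292], [1, 0.2025, 0.0015, 0, -0.0292], [1, 0.2025, 0.0015, 0, -0.0292], [1, 0.2025, 0.0015, 0, -0.0292], [1, 0, 0, 0, 0], [1, 0, 0, -0.15, 0], [1, 0, 0, -0.15, 0], [1, 0, 0, 0, 0], [1, 0, 0, 0, 0]]])

```text
t: 13.35
eef_pos: [0.6051, 0.2148, 0.0771]
ee_rot: [-3.142, -0.002, -2.356]
force: [1.2, -0.0, -0.3]
width: 0.0401
gripper_force: 25.0
```

Run:
```python
from h import *
b=grab('scene');s=arm.get_state();print(s['eef_pos'],s['ee_rot'],s['force'],s['width'])
x=cv2.resize(b['image'][85:205,150:290],None,fx=5,fy=5,interpolation=cv2.INTER_CUBIC)
cv2.imwrite('pics/tr.png',np.clip(x*1.3,0,255).astype(np.uint8))
```

```text
[0.60593132 0.21534657 0.07834621] [-3.14100635e+00  4.54953198e-04 -2.35619793e+00] [ 1.15509567 -0.46625281 -1.20584089] 0.03984845730204306
```

View pics/tr.png

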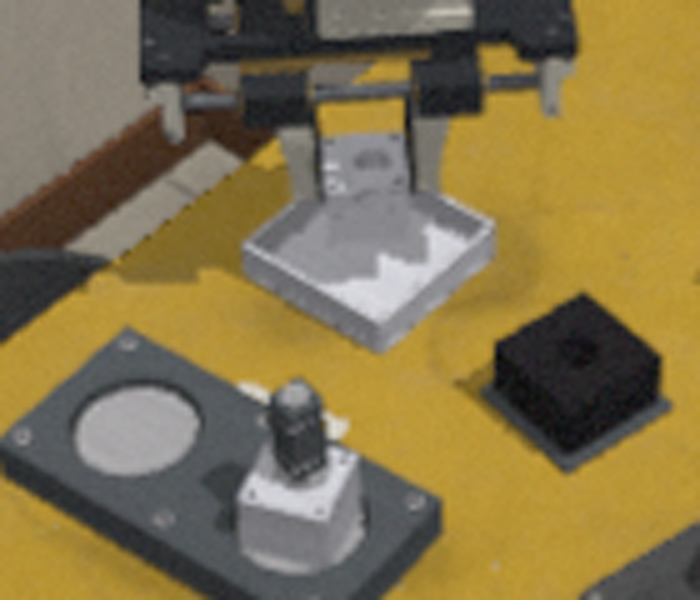

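Call:
apply_moves(commands=[[[1, 0, 0, -0.08, 0], [1, 0, 0, -0.06, 0], [1, 0, 0, -0.02, 0], [1, 0, 0, -0.01, 0], [1, 0, 0, -0.003, 0], [1, 0, 0, 0, 0], [1, 0, 0, 0, 0]]])

```text
t: 14.1
eef_pos: [0.6057, 0.2153, 0.0433]
ee_rot: [-3.141, 0.001, -2.357]
force: [-0.2, 0.3, -1.6]
width: 0.04
gripper_force: 25.0
```

Call:
apply_moves(commands=[[[1, 0, 0, -0.004, 0], [1, 0, 0, 0, 0], [1, 0, 0, 0, 0]]])

```text
t: 14.4
eef_pos: [0.6057, 0.2153, 0.0426]
ee_rot: [-3.141, 0.001, -2.357]
force: [-1.5, -0.8, 5.0]
width: 0.0397
gripper_force: 25.0
```

Call:
apply_moves(commands=[[[-0.22, 0, 0, 0, 0], [-0.22, 0, 0, 0, 0], [-0.22, 0, 0, 0, 0], [-0.22, 0, 0, 0, 0], [-0.22, 0, 0, 0, 0], [-0.22, 0, 0, 0.1, 0], [-0.22, 0, 0, 0.2, 0], [-0.22, 0, 0, 0.25, 0], [-0.22, 0, 0, 0.1, 0], [-0.22, -0.2, 0.15, 0, 0], [-0.22, -0.2, 0.15, 0, 0], [-0.22, 0, 0, 0, 0]]])

```text
t: 15.6
eef_pos: [0.522, 0.2775, 0.1726]
ee_rot: [3.141, 0.001, -2.354]
force: [1.2, -0.5, 1.0]
width: 0.0533
gripper_force: 0.0
```

Run:
```python
from h import *
b=grab('scene');s=arm.get_state();print(s['eef_pos'],s['force'],s['width'],s['t'])
x=cv2.resize(b['image'][85:205,150:290],None,fx=5,fy=5,interpolation=cv2.INTER_CUBIC)
cv2.imwrite('pics/end.png',np.clip(x*1.3,0,255).astype(np.uint8))
```

```text
[0.52364845 0.27672384 0.17258561] [ 0.63362454 -0.56053281 -0.05436497] 0.05338612717957371 15.65
```

View pics/end.png

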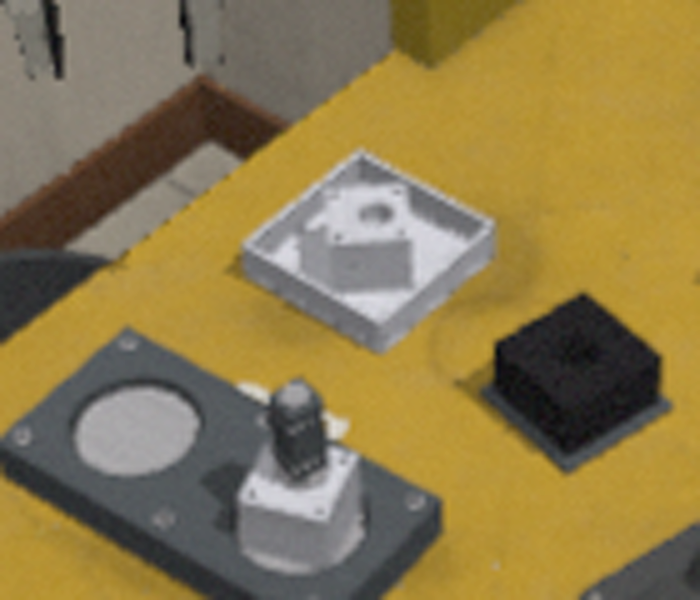

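The picture shows the stepped block flat near the tray's middle (block centre about 365, 235). The gauge stands upright in the other block in its pocket (handle about 300, 430), and the gripper is clear.

```bash
python3 -c "
from station import arm
print(arm.job_done())"
```

```text
the job is handed in; nothing more can be done
None
```

I handed the job in: the gauge stands fully home in the block in the right (-y) pocket and the other block sits flat in the tray, but I tried only the first block, because the gauge passed it, so the other bore was never probed.

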